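# Hold the enclosure lid open for wiring

## Robot

A 6-joint arm with a two-finger parallel gripper is mounted at the origin on the work surface. World frame = base frame: x ahead of the robot, y to its left, z up, the work surface at z = 0. Lengths are in m, angles in rad, forces in N, time in s.
With the tool pointing down it reaches from about 0.35 to 0.875 m from the base axis. Payload 15.5 kg.
Tool frame: the origin (TCP) lies at the very end of the fingers, on their centre line; the grasp point (between the pads) lies 19 mm behind it; z points along the fingers, y is the line along which they close (so a half turn about z gives the same grasp; the last joint's range is limited). The gripper opens to 85 mm and grips with 20 to 120 N. Pads are 22 mm wide; open, the fingers measure 114 mm over their backs; the gripper's body (76 mm by 85 mm) begins 54 mm behind the grasp point. The pads swing forward as they close: fully open they stand 13 mm farther back than shut.
Start: joints at [-1.26, 0.494, 1.345, -0, 1.302, -0.096], TCP at [0.247, -0.574, 0.231] pointing down, gripper open.
Joint ranges: [-2.91, 2.91], [-0.82, 2.16], [0.22, 2.67], [-1.22, 4.37], [0.12, 2.79], [-3.08, 3.08]. Speed limits (rad/s): [1.89, 1.89, 2.57, 3.01, 3.01, 3.01].

## Interface

Orientations are given as a rotation vector (axis times angle).
In Python, from plant import telemetry, eyes, workorder gives the robot as it stands.
- The arm moves only by the tool jog_arm, never from a script. Its argument "series" is text: rows parted by semicolons, each of 7 numbers parted by spaces: the shift along the world's x, y, z in cm, then the turn, a rotation vector about the world's x, y, z in rad, then the opening, from -1 (shut) to 1 (fully open). In form: tx ty tz wx wy wz fingers; .... A call has 1 to 12 rows; each row shifts and turns the commanded pose from where the row before left it; what a row does not reach is not made up. A row lasts 1/10 s, in which the tool goes at most 50 mm and 8.59 degrees, less where a joint would pass 70% of its speed; a pose out of reach is approached as far as the arm can. A call with a gripper value outside its range is refused whole. The fingers move at their own pace and stop on an object; "grip_force" is the grip in N (left out, the last holds). Time passes only in rows, so rows that do not move let the fingers close. It gives the time, the measured TCP pose, the force, the opening and the grip force at its end, in the units of the state.
- telemetry.get_state(): the state, without advancing time (a new reading comes with each control period).
- eyes.camera(name): name is "side" or "top"; returns the picture (384x512x3 uint8, red, green, blue); there is no depth.
- eyes.camera_info(name): a dict with "fov_y" (degrees; the focal length in pixels is half the picture's height over the tangent of half this angle, whatever the lens; pixels are square), "cx", "cy" (the principal point, pixels), "k1" (the pictures are not rectified: a ray, as slopes to the right and down, at radius r is drawn at 1 + k1 r^2 times it, then the intrinsics apply), "origin" and "orientation" of the camera in the world. Camera axes: x right, y up, looking along -z (the intrinsics and any distortion apply to the point x, -y, -z); pixel columns grow to the right and rows downward; lengths in m; the calibration is good to about 2 mm. A picture is of the moment at which its call begins. camera_info takes no time and is no camera call.
- workorder.finish_job(): hands the job in; it is judged then, once.
The state is a dict: "t": time; "q": joint angles; "dq": joint speeds; "effort": joint torques, N m; "position": TCP position; "eef_rot": TCP orientation; "force": force on the tool from outside, world axes, zero at the start; "torque": the same for the moment, N m; "gripper_width": finger opening in m; "grasp_force": force on a finger pad.
Only numpy, scipy, OpenCV 4.12 (cv2) and the standard library are available. Lean on these libraries where they do the work, as an engineer would, in place of code of your own. Each camera call takes 0.05 s, during which the arm holds its last target. There are 200 camera calls.

## Task

A square screw cup has been left mouth-down on the shut lid of the wall enclosure lying on the bench. Take it off and stand it mouth-up on the flat rubber mat, ready to catch screws, and let go of it; only then lift the enclosure's lid, which has a bar handle, and hold it open at 60 degrees from shut, so that a colleague can get at the terminals. The lid falls shut if let go, so never let it drop, and finish with the gripper still holding it there; leave the other things on the bench where they are.

Things in the scene. Friction and masses are not known exactly. Their poses are not given: they have to be found in the camera images.
- enclosure: Grey-painted steel wall enclosure fixed on the bench lying on its back: a box 200 (x) by 240 (y) by 90 mm high under the lid, origin at the centre of its underside, z up, x from the front (handle side, towards the robot) to the hinge. It holds terminals on a rail, all below the rim.
- lid (a joint): Hinge of the lid (rad): 0 is shut (level), it grows as the front edge rises, 1.047 is 60 degrees, stop at 1.75. It runs along the enclosure's y on its far (+x) rim. No spring, next to no friction: below about 1.5 it falls shut. The lid is a flat grey plate 204 by 244 by 6 mm of about 0.4 kg, its top 96 mm over the bench when shut.
- lid_handle (a point): Middle of the steel bar handle on the lid near its front edge: round bar 10 mm thick, 110 mm long along the enclosure's y, its axis 40 mm above the lid's top, on a post at each end. It turns with the lid: 172 mm from the hinge axis along the lid and 46 mm from it square to the lid. Axes parallel to the enclosure's when shut.
- lid_hinge (a point): Middle of the lid's hinge axis, at the far rim, 102 mm from the enclosure's centre along its x and 90 mm over the bench. It turns with the lid.
- cup: Open square cup of bare aluminium, 46 by 46 mm outside, 56 mm high, walls and bottom 3 mm, about 90 g. Origin at the centre of the outside of its bottom; its z axis points from the bottom out of the mouth (downwards at the start, when it stands mouth-down on the lid behind the handle, so that the origin is then at its top); x, y square to its sides.
- mat: Thin flat black rubber mat, 150 by 150 by 3 mm, fixed on the bench beside the enclosure (on either side of it). Origin at the centre of its underside.
- spool: Bystander: wire spool, 90 mm across, 40 mm high, lying flat; origin under its centre.
- power_supply: Bystander: aluminium power supply block, 60 by 100 by 75 mm; origin under its centre.
- screwdriver: Bystander: screwdriver lying on the bench, 190 mm long, along its x.
- contactor: Bystander: grey and black contactor block, 45 by 45 by 75 mm; origin under its centre.
Things that resemble listed ones, but are neither listed nor needed, are in the scene too. Leave any green or red look-alike of the cup alone. Of the things shaped like the mat, the black one is meant.

How it is judged:
By the outcome, as a careful person would: the job done as asked, in the order asked, and still so for the second after the job is handed in, while the arm keeps its last pose, push and grip.
It also fails if it takes over 67 s, if anything falls off the work surface, if the arm or the gripper's body presses on something with over 40 N, if the wrist force passes 120 N, or if a joint passes its speed limit or range.

## Working session

There is one attempt and no reset: what is moved stays moved. The work goes in short steps, Python scripts to look and compute and a tool call to move; the robot and the scene stay as the last step left them, time stands still between calls to the robot, and variables do not carry over. Pictures are saved under pics/ and viewed, at most 10 in all, crops included, and the job is handed in when it is done.

Besides the shell and the picture viewer there is one more tool, called after ">>>" as a command line: name --argument value ..., lists and objects as JSON in quotes. jog_arm: Moves the arm, as the interface text tells. Its arguments: {"type":"object","properties":{"series":{"type":"string"},"grip_force":{"type":"number"}},"required":["series"]}

```bash
mkdir -p pics
cat > h.py <<'E'
import numpy as np, cv2
from scipy.spatial.transform import Rotation as R
from plant import telemetry, eyes, workorder
def Rm(o):
    o=np.array(o,float)
    return o if o.shape==(3,3) else (R.from_rotvec(o).as_matrix() if o.size==3 else R.from_quat(o).as_matrix())
def par(n):
    c=eyes.camera_info(n); f=192/np.tan(np.radians(c['fov_y'])/2)
    K=np.array([[f,0,c['cx']],[0,f,c['cy']],[0,0,1.]]); D=np.array([c['k1'],0,0,0,0.])
    return K,D,np.array(c['origin']),Rm(c['orientation'])@np.diag([1,-1,-1.])
def proj(n,P):
    K,D,o,M=par(n); rv=cv2.Rodrigues(M.T)[0]
    return cv2.projectPoints(np.array(P,float).reshape(-1,1,3),rv,-M.T@o,K,D)[0].reshape(-1,2)
def ray(n,uv):
    K,D,o,M=par(n); x=cv2.undistortPoints(np.array(uv,float).reshape(-1,1,2),K,D).reshape(-1,2)
    return o,np.c_[x,np.ones(len(x))]@M.T
def atz(n,uv,z):
    o,d=ray(n,uv); return o+d*((z-o[2])/d[:,2])[:,None]
def tri(a,ua,b,ub):
    o1,d1=ray(a,ua);o2,d2=ray(b,ub);out=[]
    for p,q in zip(d1,d2):
        s=np.linalg.lstsq(np.c_[p,-q],o2-o1,rcond=None)[0]
        A=o1+p*s[0];B=o2+q*s[1]; out.append(np.r_[(A+B)/2,np.linalg.norm(A-B)])
    return np.array(out)
def shot(n,f):
    im=cv2.cvtColor(eyes.camera(n),cv2.COLOR_RGB2BGR); cv2.imwrite(f,im); return im
E
python3 - <<'E'
from h import *
for n in('side','top'):
    print(n,eyes.camera_info(n)); shot(n,f'pics/{n}0.png')
s=telemetry.get_state(); print(s)
a=[cv2.imread(f'pics/{n}0.png') for n in('side','top')]
E
```

```text
side {'fov_y': 51.61848945647099, 'cx': 256.00274302613974, 'cy': 192.53447199199826, 'k1': -0.09907443690992127, 'origin': array([0.18909438, 0.84533819, 0.91811802]), 'orientation': array([ 0.23461759, -1.12522381, -2.50677283])}
top {'fov_y': 44.54873756287909, 'cx': 261.06419452419294, 'cy': 187.329745331283, 'k1': -0.05645652439711994, 'origin': array([2.86961273e-01, 1.17257510e-03, 1.72945404e+00]), 'orientation': array([ 0.14266534, -0.13359602, -1.56786481])}
{'t': 0.1, 'q': array([-1.26049587e+00,  4.94120258e-01,  1.34605833e+00, -2.85663867e-05,
        1.30249752e+00, -9.54924371e-02]), 'dq': array([-0.00017382, -0.00196554, -0.00319511,  0.00092409,  0.00024456,
       -0.00068947]), 'effort': array([ 1.94809007e-03, -8.83591461e+01, -3.84558392e+01, -1.03583495e-04,
        5.15693668e-03,  8.69376413e-05]), 'position': array([ 0.24661822, -0.57393955,  0.23076404]), 'eef_rot': array([-3.07609464e+00, -6.32848751e-01,  2.25371447e-04]), 'force': array([ 0.4622074 , -0.19785103,  0.37206071]), 'torque': array([-0.0003323 ,  0.01075784, -0.03646559]), 'grasp_force': 0.0, 'gripper_width': 0.08538495757678913}
```

View pics/side0.png

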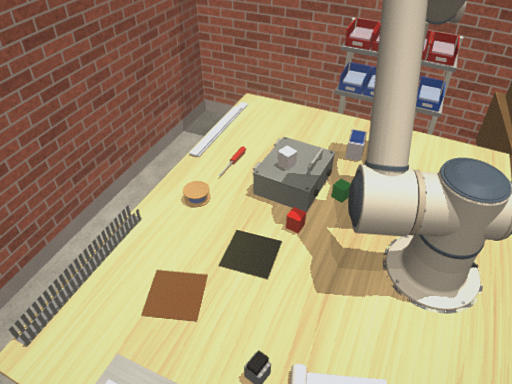

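View pics/top0.png

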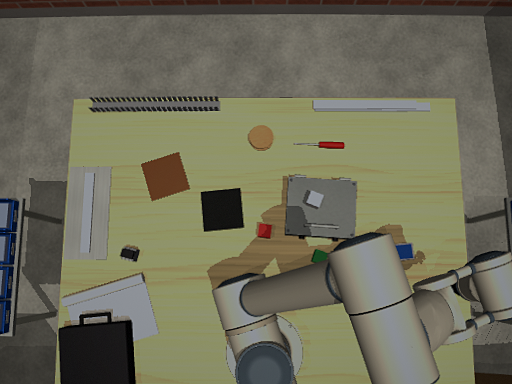

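The side view shows the enclosure at about (293,172), with the bare cup on its lid at (287,157) and the handle at (316,160). The look-alikes are a red cup (296,220) and a green one (342,190). The black mat is at (251,253) and a brown one at (176,295). In the top view the cup is at (314,199), the handle at (320,226), the black mat at (222,209) and the brown one at (165,176). The bare cup on the lid and the black mat fit the description, and I'll confirm them in one enlarged crop.

Run:
```python
from h import *
s=cv2.imread('pics/side0.png')[120:280,210:370]; t=cv2.imread('pics/top0.png')[150:260,195:365]
s=cv2.resize(s,(400,400),interpolation=cv2.INTER_CUBIC)
t=cv2.resize(t,None,fx=2.35,fy=2.35,interpolation=cv2.INTER_CUBIC)
c=np.zeros((600,800,3),np.uint8)
s2=cv2.resize(cv2.imread('pics/side0.png')[130:210,245:345],(400,320),interpolation=cv2.INTER_CUBIC)   # x4
s3=cv2.resize(cv2.imread('pics/top0.png')[170:245,280:360],(400,375),interpolation=cv2.INTER_CUBIC)   # x5 
s4=cv2.resize(cv2.imread('pics/side0.png')[225:280,215:285],(280,220),interpolation=cv2.INTER_CUBIC)   # x4
s5=cv2.resize(cv2.imread('pics/top0.png')[185:235,195:250],(220,200),interpolation=cv2.INTER_CUBIC)   # x4
c[:320,:400]=s2; c[:375,400:]=s3; c[330:550,:280]=s4; c[380:580,400:620]=s5
cv2.imwrite('pics/crop1.png',c)
```

```text
(no output)
```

View pics/crop1.png

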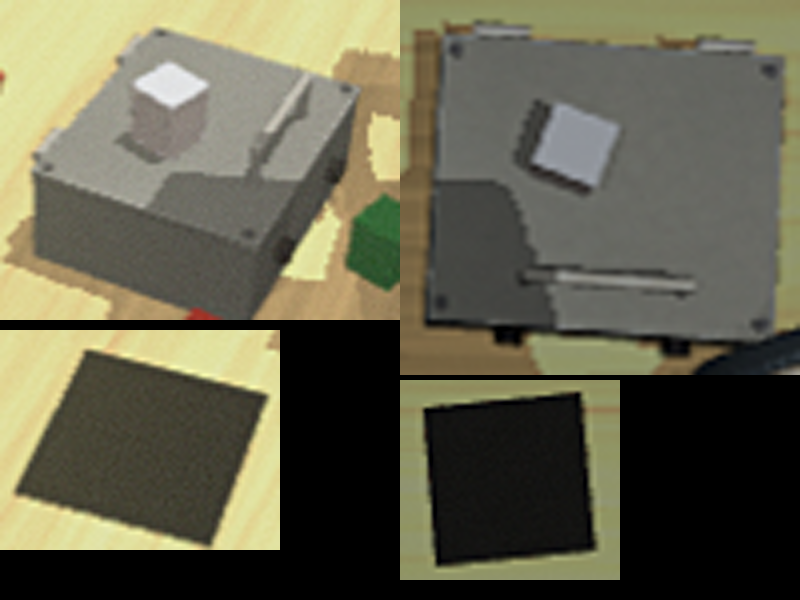

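The crop confirms it: a bare aluminium cup with its closed bottom up on the lid behind the bar handle, and the black mat. Next I triangulate the corners.

Run:
```python
from h import *
np.set_printoptions(precision=4,suppress=True)
def S(p,s,ox,oy): return (np.array(p,float)+.5)/s-.5+[ox,oy]
def go(n,a,sa,b,sb):
    r=tri('side',S(a,*sa),'top',S(b,*sb)); print(n);print(r);print(' mean',r.mean(0))
    for i in range(len(r)): 
        e=r[(i+1)%len(r)]-r[i]; print('  edge',np.linalg.norm(e[:2]).round(4),np.degrees(np.arctan2(e[1],e[0])).round(1))
    return r
A=(4,245,130);B=(5,280,170)
go('cup top',[(131,84),(170,62),(208,77),(172,109)],A,[(160,103),(220,125),(197,190),(130,152)],B)
go('lid',[(33,168),(160,28),(358,88),(245,242)],A,[(43,37),(383,58),(375,342),(25,322)],B)
go('handle',[(260,138),(308,75)],A,[(122,270),(292,286)],B)
go('mat',[(15,162),(84,20),(268,65),(212,216)],(4,215,225),[(23,28),(180,13),(196,169),(37,185)],(4,195,185))
s,t=S([(131,84),(170,62),(208,77),(172,109)],*A),S([(160,103),(220,125),(197,190),(130,152)],*B)
for n,u in(('side',s),('top',t)): print('cup at .152',n,atz(n,u,.152),atz(n,u,.152).mean(0))
print('mat .003', atz('top',S([(23,28),(180,13),(196,169),(37,185)],4,195,185),.003).mean(0),atz('side',S([(15,162),(84,20),(268,65),(212,216)],4,215,225),.003).mean(0))
print('lid .096',atz('top',S([(43,37),(383,58),(375,342),(25,322)],*B),.096).mean(0),atz('side',S([(33,168),(160,28),(358,88),(245,242)],*A),.096).mean(0))
print('others top', atz('top',[(264,231),(319,257),(405,252),(260,137),(320,145)],.04))
```

```text
cup top
[[ 0.5577 -0.1625  0.15    0.0007]
 [ 0.5405 -0.2034  0.1516  0.0026]
 [ 0.4976 -0.1851  0.1599  0.0033]
 [ 0.519  -0.1423  0.1512  0.0088]]
 mean [ 0.5287 -0.1733  0.1532  0.0039]
  edge 0.0443 -112.8
  edge 0.0466 156.9
  edge 0.0478 63.5
  edge 0.0437 -27.6
lid
[[ 0.6131 -0.086   0.099   0.0013]
 [ 0.5959 -0.3282  0.0952  0.006 ]
 [ 0.3984 -0.3151  0.0936  0.0014]
 [ 0.4174 -0.07    0.0997  0.0111]]
 mean [ 0.5062 -0.1998  0.0969  0.005 ]
  edge 0.2429 -94.1
  edge 0.1979 176.2
  edge 0.2458 85.6
  edge 0.1964 -4.7
handle
[[ 0.4401 -0.1351  0.1513  0.0056]
 [ 0.4321 -0.2512  0.1392  0.0014]]
 mean [ 0.4361 -0.1931  0.1453  0.0035]
  edge 0.1164 -93.9
  edge 0.1164 86.1
mat
[[0.5767 0.2377 0.0025 0.0027]
 [0.5919 0.0912 0.0021 0.0003]
 [0.4445 0.0752 0.0015 0.0029]
 [0.4295 0.2219 0.0008 0.0036]]
 mean [0.5107 0.1565 0.0017 0.0024]
  edge 0.1473 -84.1
  edge 0.1483 -173.8
  edge 0.1475 95.8
  edge 0.148 6.1
cup at .152 side [[ 0.5571 -0.1599  0.152 ]
 [ 0.539  -0.2029  0.152 ]
 [ 0.5026 -0.1957  0.152 ]
 [ 0.5141 -0.1415  0.152 ]] [ 0.5282 -0.175   0.152 ]
cup at .152 top [[ 0.557  -0.1624  0.152 ]
 [ 0.5417 -0.203   0.152 ]
 [ 0.4971 -0.1863  0.152 ]
 [ 0.5232 -0.1413  0.152 ]] [ 0.5297 -0.1733  0.152 ]
mat .003 [0.5117 0.1567 0.003 ] [0.5091 0.1573 0.003 ]
lid .096 [ 0.5057 -0.1998  0.096 ] [ 0.5072 -0.2004  0.096 ]
others top [[ 0.4274  0.0004  0.04  ]
 [ 0.3341 -0.1959  0.04  ]
 [ 0.3504 -0.5056  0.04  ]
 [ 0.7781  0.0146  0.04  ]
 [ 0.7468 -0.2088  0.04  ]]
```

```bash
cat >> h.py <<'E'
def frame(th,phi,mode):   # th: tilt outward (deg) along yaw phi; mode 'cup': y_t at phi-90 ; 'bar': y_t in the tilt plane
    t,f=np.radians([th,phi]); u=np.array([np.cos(f),np.sin(f),0]); k=np.array([0,0,1.])
    z=np.sin(t)*u-np.cos(t)*k
    y=np.array([u[1],-u[0],0]) if mode=='cup' else np.cos(t)*u+np.sin(t)*k
    return np.c_[np.cross(y,z),y,z]
def plan(g,th,phi,mode,back=0,fr=None):
    "jog from pose fr (default measured) to grasp point g, drawn back along the tool"
    M=frame(th,phi,mode); p=np.array(g)+(.019-back)*M[:,2]
    s=telemetry.get_state(); p0,R0=fr if fr else (s['position'],Rm(s['eef_rot']))
    d=(p-p0)*100; w=R.from_matrix(M@R0.T).as_rotvec(); n=int(np.ceil(max(np.linalg.norm(d)/4,np.linalg.norm(w)/.135,1)))
    print('target',p.round(4),'d cm',d.round(2),'w',w.round(3),'n',n,'row',(d/n).round(2),(w/n).round(3)); return p,M
E
python3 - <<'E'
from h import *
g=[.529,-.174,.130]
a=plan([.4,-.35,.36],20,-35,'cup')
b=plan(g,45,-25,'cup',.1,a)
c=plan(g,45,-25,'cup',0,b)
E
```

```text
target [ 0.4053 -0.3537  0.3421] d cm [15.87 22.02 11.14] w [-0.038 -0.362 -1.006] n 8 row [1.98 2.75 1.39] [-0.005 -0.045 -0.126]
target [ 0.4771 -0.1498  0.1873] d cm [  7.18  20.39 -15.49] w [-0.218 -0.378  0.172] n 7 row [ 1.03  2.91 -2.21] [-0.031 -0.054  0.025]
target [ 0.5412 -0.1797  0.1166] d cm [ 6.41 -2.99 -7.07] w [0. 0. 0.] n 3 row [ 2.14 -1.   -2.36] [0. 0. 0.]
```

>>> jog_arm --series "0.8 1 3.5 0 -0.04 -0.12 1; 1 2 3.5 0 -0.04 -0.12 1; 2 3 2 0 -0.04 -0.12 1; 2.4 3.2 1 -0.01 -0.05 -0.13 1; 2.4 3.2 0.5 -0.01 -0.05 -0.13 1; 2.4 3.2 0.3 -0.01 -0.05 -0.13 1; 2.4 3.2 0.2 -0.01 -0.05 -0.13 1; 2.4 3.2 0.2 0 -0.04 -0.12 1; 0 0 0 0 0 0 1" --grip_force 40

```text
t: 1.0
position: [0.4044, -0.3525, 0.3431]
eef_rot: [2.863, -0.883, 0.507]
force: [-0.8, 1.0, -0.3]
gripper_width: 0.0857
grasp_force: 0.0
```

Run:
```python
from h import *
g=[.529,-.174,.130]
print(telemetry.get_state()['q'].round(3))
b=plan(g,45,-25,'cup',.1)
```

```text
[-0.89   0.109  1.662  0.115  1.037  1.237]
target [ 0.4771 -0.1498  0.1873] d cm [  7.27  20.27 -15.59] w [-0.215 -0.379  0.159] n 7 row [ 1.04  2.9  -2.23] [-0.031 -0.054  0.023]
```

>>> jog_arm --series "1 3 -1 -0.03 -0.05 0.02 1; 1 3 -1 -0.03 -0.05 0.02 1; 1 3 -1.6 -0.03 -0.05 0.02 1; 1 3 -2 -0.03 -0.05 0.02 1; 1 2.8 -3 -0.03 -0.06 0.03 1; 1.1 2.8 -3.5 -0.03 -0.06 0.03 1; 1.2 2.7 -3.5 -0.03 -0.06 0.02 1; 0 0 0 0 0 0 1; 0 0 0 0 0 0 1"

```text
t: 1.9
position: [0.4701, -0.1835, 0.2465]
eef_rot: [2.795, -0.633, 1.016]
force: [0.5, -1.0, 0.4]
gripper_width: 0.0854
grasp_force: 0.0
```

Run:
```python
from h import *
g=[.529,-.174,.130]
print(telemetry.get_state()['q'].round(3))
b=plan(g,45,-25,'cup',.1)
b=plan(g,45,-25,'cup',0)
a=shot('side','x.png')[80:240,200:400]; t=shot('top','y.png')[140:300,250:410]
cv2.imwrite('pics/pre.png',np.vstack([cv2.resize(a,None,fx=3,fy=3)[:300,:600],cv2.resize(t,None,fx=3,fy=3)[50:350,:480].copy() if 0 else cv2.copyMakeBorder(cv2.resize(t,None,fx=3,fy=3)[50:350],0,0,0,120,cv2.BORDER_CONSTANT)]))
```

```text
[-0.578  0.128  2.168  0.666  0.211  0.83 ]
target [ 0.4771 -0.1498  0.1873] d cm [ 0.69  3.37 -5.92] w [-0.083 -0.07  -0.01 ] n 2 row [ 0.35  1.69 -2.96] [-0.042 -0.035 -0.005]
target [ 0.5412 -0.1797  0.1166] d cm [  7.1    0.39 -12.99] w [-0.083 -0.07  -0.01 ] n 4 row [ 1.78  0.1  -3.25] [-0.021 -0.017 -0.002]
```

View pics/pre.png

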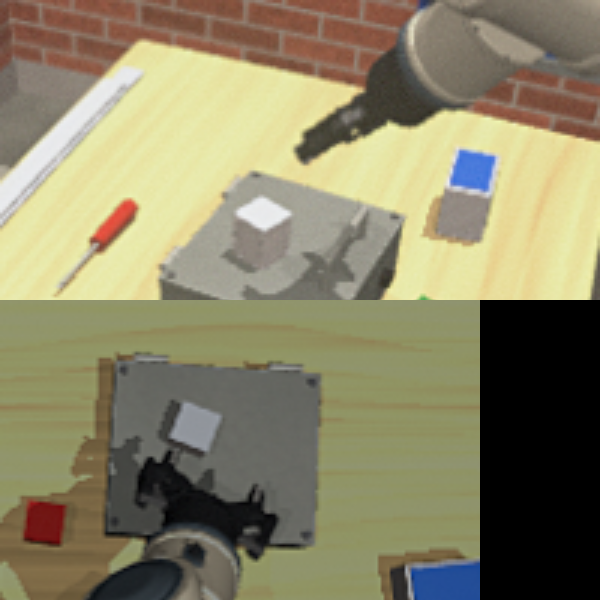

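The gripper (side crop ≈ (305,155)) hovers above and in front of the cup, with the red and green look-alikes clear of it. q5 is near its lower limit at this outward tilt, so I'll fit the kinematics to choose tilt angles.

```bash
cat > kin.py <<'E'
import numpy as np
from scipy.optimize import least_squares
from scipy.spatial.transform import Rotation as R
LO=np.array([-2.91,-.82,.22,-1.22,.12,-3.08]);HI=np.array([2.91,2.16,2.67,4.37,2.79,3.08])
D=[([-1.26049587,.494120258,1.34605833,-2.86e-5,1.30249752,-.0954924],[.24661822,-.57393955,.23076404],[-3.07609464,-.632848751,2.25e-4]),
   ([-0.89,0.109,1.662,0.115,1.037,1.237],[0.4044,-0.3525,0.3431],[2.863,-0.883,0.507]),
   ([-0.578,0.128,2.168,0.666,0.211,0.83],[0.4701,-0.1835,0.2465],[2.795,-0.633,1.016])]
def fk(q,k):
    d1,a1,b,L1,e,L2,L3=k
    A=R.from_euler('z',q[0]).as_matrix(); B=A@R.from_euler('y',q[1]).as_matrix(); C=B@R.from_euler('y',q[2]).as_matrix()
    W=C@R.from_euler('z',q[3]).as_matrix(); T=W@R.from_euler('y',q[4]).as_matrix(); E=T@R.from_euler('z',q[5]).as_matrix()
    return np.array([0,0,d1])+A@[a1,b,0]+B@[0,0,L1]+C@[e,0,L2]+T@[0,0,L3],E
E
python3 - <<'E'
from kin import *
for q,p,r in D: 
    E=fk(q,[0]*7)[1]; print((R.from_rotvec(r).as_matrix().T@E).round(2).tolist())
f=lambda k:np.concatenate([fk(q,k)[0]-p for q,p,r in D]+[1e-3*(k-np.array([.2,0,0,.45,0,.4,.3]))])
s=least_squares(f,[.2,0,0,.45,0,.4,.3]); print(s.x.round(4),np.abs(s.fun[:9]).max())
E
```

```text
[[0.0, 1.0, -0.0], [-1.0, 0.0, -0.0], [-0.0, 0.0, 1.0]]
[[-0.0, 1.0, -0.0], [-1.0, -0.0, -0.0], [-0.0, 0.0, 1.0]]
[[0.0, 1.0, 0.0], [-1.0, 0.0, 0.0], [0.0, -0.0, 1.0]]
[ 0.2578 -0.001   0.0595  0.5973  0.1188  0.3854  0.3358] 0.00022439476114866075
```

```bash
cat >> kin.py <<'E'
K=np.array([0.2578,-0.001,0.0595,0.5973,0.1188,0.3854,0.3358]); C90=np.array([[0,-1,0],[1,0,0],[0,0,1.]])
def ik(p,M,q0):
    def f(q):
        P,E=fk(q,K); return np.r_[(P-p)*10,(R.from_matrix(M.T@E@C90).as_rotvec())]
    s=least_squares(f,np.clip(q0,LO+.01,HI-.01),bounds=(LO,HI)); return s.x,np.abs(s.fun).max()
E
sed -i 's/^K=/#&/; ' /dev/null
python3 - <<'E'
from h import *; from kin import *
np.set_printoptions(precision=2,suppress=True)
for q,p,r in D: print(np.abs((R.from_rotvec(r).as_matrix().T@fk(q,K)[1]@C90)-np.eye(3)).max(), np.abs((R.from_rotvec(r).as_matrix().T@fk(q,K)[1]@C90.T)-np.eye(3)).max())
def t(name,g,th,phi,mode,back=0,q0=[-.5,.3,2,0.3,.6,1.2]):
    M=frame(th,phi,mode); q,e=ik(np.array(g)+(.019-back)*M[:,2],M,q0); print(name,th,phi,q,'err %.4f'%e); return q
q=[-.5,.3,2,0.3,.6,1.2]
for th in(45,35,30,20): t('pick',[.529,-.174,.13],th,-25,'cup'),t('pick pre',[.529,-.174,.13],th,-25,'cup',.1)
for x,y in((.51,.157),(.53,.16)):
  f=np.degrees(np.arctan2(y,x))
  for th in(45,30,0,-45,-60): t('mat%.2f'%x,[x,y,.03],th,f,'cup',0,[.2,.3,2,0.1,.6,1.2])
c=np.array([.506,-.2,0]);f=np.radians(-4.3);X=np.array([np.cos(f),np.sin(f),0])
for off in (30,15,0,45):
  q=[-.5,.3,1.8,.2,.8,-.5]
  for a in(0,30,60):
    r=np.radians(a); g=c+X*(.102-.172*np.cos(r)+.046*np.sin(r))+np.array([0,0,.09+.172*np.sin(r)+.046*np.cos(r)])
    q=t('lid%d'%a,g,off-a,-4.3,'bar',0,q)
E
```

```text
2.6302005951141677e-07 1.9999999999999987
0.00035382390721279584 1.9999999569846358
0.0009962466108780561 1.99999950169077
pick 45 -25 [-0.42  0.58  2.25  3.17  0.48 -1.58] err 0.0000
pick pre 45 -25 [-0.41  0.33  2.35  3.2   0.32 -1.61] err 0.0000
pick 35 -25 [-0.36  0.49  2.07 -1.22  0.12  2.86] err 0.0711
pick pre 35 -25 [-0.42  0.25  2.16 -0.09  0.12  1.68] err 0.0000
pick 30 -25 [-0.42  0.47  2.04 -0.09  0.12  1.67] err 0.0171
pick pre 30 -25 [-0.42  0.24  2.07 -0.03  0.31  1.62] err 0.0000
pick 20 -25 [-0.42  0.47  1.92 -0.01  0.4   1.6 ] err 0.0000
pick pre 20 -25 [-0.42  0.27  1.89 -0.01  0.63  1.59] err 0.0000
mat0.51 45 17.11062312435005 [ 0.11  0.92  2.36  2.97  0.92 -1.6 ] err 0.0000
mat0.51 30 17.11062312435005 [ 0.14  0.72  2.18  2.86  0.29 -1.43] err 0.0000
mat0.51 0 17.11062312435005 [ 0.19  0.69  1.77 -0.    0.69  1.46] err 0.0000
mat0.51 -45 17.11062312435005 [ 0.22  1.02  1.16 -0.06  1.75  1.51] err 0.0000
mat0.51 -60 17.11062312435005 [ 0.22  1.16  0.98 -0.07  2.04  1.5 ] err 0.0000
mat0.53 45 16.798371781305296 [ 0.11  0.89  2.3   2.97  0.84 -1.58] err 0.0000
mat
[... 411 characters left out ...]
11 -0.43] err 0.0000
lid60 -30 -4.3 [-0.37  0.71  1.02 -0.16  1.92 -0.31] err 0.0000
lid0 15 -4.3 [-0.64  0.4   2.02  0.28  0.52 -0.79] err 0.0000
lid30 -15 -4.3 [-0.45  0.5   1.46 -0.1   1.42 -0.35] err 0.0000
lid60 -45 -4.3 [-0.35  0.85  0.85 -0.24  2.19 -0.33] err 0.0000
lid0 0 -4.3 [-0.54  0.45  1.83  0.    0.86 -0.47] err 0.0000
lid30 -30 -4.3 [-0.41  0.64  1.3  -0.16  1.7  -0.31] err 0.0000
lid60 -60 -4.3 [-0.33  0.98  0.72 -0.35  2.44 -0.4 ] err 0.0000
lid0 45 -4.3 [-0.91  0.57  2.4   2.15  0.68 -2.94] err 0.0000
lid30 15 -4.3 [-0.58  0.3   1.83  0.18  0.79 -0.62] err 0.0000
lid60 -15 -4.3 [-0.4   0.57  1.2  -0.08  1.62 -0.32] err 0.0000sed: couldn't edit /dev/null: not a regular file
```

Run:
```python
from h import *
g=[.529,-.174,.130]
a=plan(g,20,-25,'cup',.1)
b=plan(g,20,-25,'cup',0,a)
```

```text
target [ 0.5039 -0.1623  0.2061] d cm [ 3.36  2.14 -4.08] w [0.101 0.327 0.   ] n 3 row [ 1.12  0.71 -1.36] [0.034 0.109 0.   ]
target [ 0.5349 -0.1767  0.1121] d cm [ 3.1  -1.45 -9.4 ] w [0. 0. 0.] n 3 row [ 1.03 -0.48 -3.13] [0. 0. 0.]
```

>>> jog_arm --series "1.1 0.7 -1 0.034 0.109 0 1; 1.1 0.7 -1 0.034 0.109 0 1; 1.1 0.7 -1 0.034 0.109 0 1; 0 0 -1 0 0 0 1; 0 0 0 0 0 0 1; 0 0 0 0 0 0 1"

```text
t: 2.6
position: [0.4969, -0.1614, 0.2157]
eef_rot: [2.937, -0.641, 0.697]
force: [-0.5, 0.4, -0.3]
gripper_width: 0.0856
grasp_force: 0.0
```

Run:
```python
from h import *
g=[.529,-.174,.130]
b=plan(g,20,-25,'cup',0)
```

```text
target [ 0.5349 -0.1767  0.1121] d cm [  3.8   -1.54 -10.35] w [ 0.008  0.116 -0.014] n 3 row [ 1.27 -0.51 -3.45] [ 0.003  0.039 -0.005]
```

>>> jog_arm --series "0.7 0 0 0 0.06 -0.01 1; 0.4 0 -1 0 0.056 0 1; 0.6 -0.3 -2.1 0 0 0 1; 0.7 -0.4 -2.4 0 0 0 1; 0.7 -0.4 -2.4 0 0 0 1; 0.7 -0.4 -2.4 0 0 0 1; 0 0 0 0 0 0 1; 0 0 0 0 0 0 1"

```text
t: 3.4
position: [0.5349, -0.1761, 0.1131]
eef_rot: [2.946, -0.644, 0.521]
force: [0.6, -0.3, 1.2]
gripper_width: 0.0855
grasp_force: 0.0
```

Run:
```python
from h import *
g=[.529,-.174,.130]
b=plan(g,20,-25,'cup',0)
```

```text
target [ 0.5349 -0.1767  0.1121] d cm [-0.   -0.06 -0.09] w [ 0.007 -0.001 -0.005] n 1 row [-0.   -0.06 -0.09] [ 0.007 -0.001 -0.005]
```

Close on the cup.

>>> jog_arm --series "0 0 0 0 0 0 -1; 0 0 0 0 0 0 -1; 0 0 0 0 0 0 -1; 0 0 0 0 0 0 -1; 0 0 0 0 0 0 -1; 0 0 0 0 0 0 -1; 0 0 0 0 0 0 -1; 0 0 0 0 0 0 -1" --grip_force 40

```text
t: 4.2
position: [0.5356, -0.176, 0.1138]
eef_rot: [2.946, -0.643, 0.524]
force: [-7.1, 0.9, 15.2]
gripper_width: 0.0462
grasp_force: 37.8
```

Run:
```python
from h import *
from kin import *
a=plan([.529,-.174,.25],20,-25,'cup',0)
f=np.degrees(np.arctan2(.157,.511)); print(f)
b=plan([.46,.0,.33],-20,-5,'cup',0,a)
g=[.53,.163,.029]
h=[g[0],g[1],.20]
c=plan(h,-65,f,'cup',0,b)
d=plan(g,-65,f,'cup',0,c)
q=[-.42,.47,1.92,-.01,.4,1.6]
for p,M in(a,b,c,d): q,e=ik(p,M,q); print(q.round(2),e)
```

```text
target [ 0.5349 -0.1767  0.2321] d cm [-0.08 -0.08 11.84] w [ 0.008  0.002 -0.005] n 3 row [-0.03 -0.03  3.95] [ 0.003  0.001 -0.002]
17.07908884681535
target [0.4535 0.0006 0.3121] d cm [-8.14 17.73  8.  ] w [0.182 0.678 0.335] n 6 row [-1.36  2.96  1.33] [0.03  0.113 0.056]
target [0.5135 0.1579 0.192 ] d cm [  6.    15.74 -12.02] w [-0.083  0.786  0.365] n 7 row [ 0.86  2.25 -1.72] [-0.012  0.112  0.052]
target [0.5135 0.1579 0.021 ] d cm [  0.    0.  -17.1] w [0. 0. 0.] n 5 row [ 0.    0.   -3.42] [0. 0. 0.]
[-0.42  0.27  1.78 -0.01  0.74  1.59] 1.1090017792980689e-11
[-0.12  0.36  1.4  -0.01  1.73  1.54] 5.713290734095128e-12
[ 0.23  1.03  0.86 -0.09  2.39  1.47] 4.629630012686903e-13
[ 0.23  1.23  0.85 -0.08  2.19  1.5 ] 1.594883769444215e-10
```

>>> jog_arm --series "0 0 2 0 0 0 -1; 0 0 4 0 0 0 -1; 0 0 4 0 0 0 -1; 0 0 3.5 0 0 0 -1; -1 1.5 2 0.03 0.113 0.056 -1; -1.4 3 1.3 0.03 0.113 0.056 -1; -1.4 3 1.3 0.03 0.113 0.056 -1; -1.4 3 1.3 0.03 0.113 0.056 -1; -1.4 3 1 0.03 0.113 0.056 -1; -1.4 3 0.3 0.03 0.113 0.056 -1; 0 1 0 0 0 0 -1; 0 0 0 0 0 0 -1"

```text
t: 5.4
position: [0.4558, -0.0003, 0.319]
eef_rot: [-3.083, 0.121, 0.534]
force: [0.5, -1.5, -0.3]
gripper_width: 0.046
grasp_force: 41.4
```

Run:
```python
from h import *
f=17.08
c=plan([.53,.163,.20],-65,f,'cup',0)
```

```text
target [0.5135 0.1579 0.192 ] d cm [  5.77  15.82 -12.7 ] w [-0.085  0.792  0.355] n 7 row [ 0.82  2.26 -1.81] [-0.012  0.113  0.051]
```

>>> jog_arm --series "0.8 2.3 -1 -0.012 0.113 0.051 -1; 0.8 2.3 -1.5 -0.012 0.113 0.051 -1; 0.8 2.3 -2 -0.012 0.113 0.051 -1; 0.8 2.3 -2 -0.012 0.113 0.051 -1; 0.8 2.3 -2 -0.012 0.113 0.051 -1; 0.9 2.2 -2 -0.012 0.113 0.051 -1; 0.9 2.1 -2.2 -0.012 0.113 0.05 -1; 0 0 0 0 0 0 -1; 0 0 0 0 0 0 -1"

```text
t: 6.3
position: [0.5137, 0.1562, 0.1906]
eef_rot: [2.495, 0.374, -1.591]
force: [-0.8, -0.6, 0.2]
gripper_width: 0.0458
grasp_force: 41.5
```

Run:
```python
from h import *
f=17.08
c=plan([.53,.163,.029],-65,f,'cup',0); print(telemetry.get_state()['q'].round(2))
a=shot('side','x.png')[100:350,130:400]; t=shot('top','y.png')[130:330,150:400]
cv2.imwrite('pics/pl1.png',np.hstack([cv2.resize(a,(432,400)),cv2.resize(t,(368,400))]))
```

```text
target [0.5135 0.1579 0.021 ] d cm [ -0.02   0.17 -16.96] w [ 0.    -0.001  0.001] n 5 row [-0.    0.03 -3.39] [ 0. -0.  0.]
[ 0.23  1.03  0.86 -0.1   2.38  1.47]
```

View pics/pl1.png

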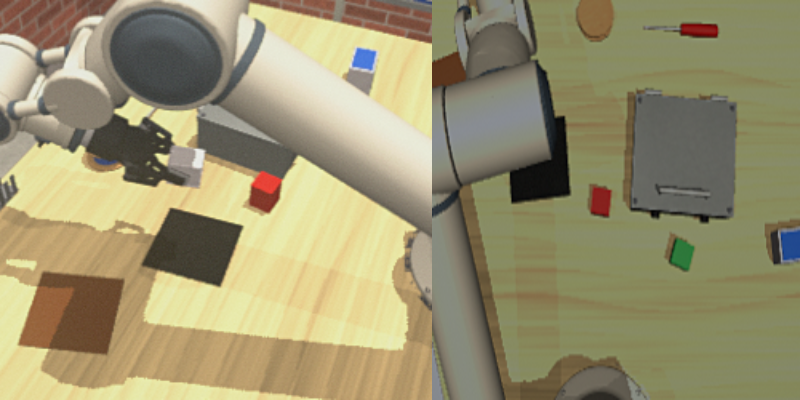

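The cup is held at side crop (186,168), lying with its mouth towards the robot above the mat (192,245). The lid is bare and nothing else has moved. Lowering it.

>>> jog_arm --series "0 0.1 -3.5 0 0 0 -1; 0 0.1 -3.5 0 0 0 -1; 0 0 -3.5 0 0 0 -1; 0 0 -3 0 0 0 -1; 0 0 -1.5 0 0 0 -1; 0 0 -1 0 0 0 -1; 0 0 -0.5 0 0 0 -1; 0 0 0 0 0 0 -1; 0 0 0 0 0 0 -1"

```text
t: 7.3
position: [0.5141, 0.1589, 0.0283]
eef_rot: [2.496, 0.375, -1.589]
force: [0.5, 0.6, -0.6]
gripper_width: 0.0457
grasp_force: 41.5
```

>>> jog_arm --series "0 0 -0.3 0 0 0 -1; 0 0 -0.2 0 0 0 -1; 0 0 0 0 0 0 -1; 0 0 0 0 0 0 -1"

```text
t: 7.7
position: [0.5136, 0.1589, 0.0222]
eef_rot: [2.494, 0.375, -1.591]
force: [0.5, -0.1, -1.9]
gripper_width: 0.0457
grasp_force: 41.5
```

>>> jog_arm --series "0 0 -0.2 0 0 0 -1; 0 0 -0.1 0 0 0 -1; 0 0 0 0 0 0 -1"

```text
t: 8.0
position: [0.5137, 0.1589, 0.0195]
eef_rot: [2.494, 0.375, -1.591]
force: [0.6, 0.2, 4.3]
gripper_width: 0.0456
grasp_force: 41.1
```

>>> jog_arm --series "0 0 0 0 0 0 0; 0 0 0 0 0 0 0.6; 0 0 0 0 0 0 1; 0 0 0 0 0 0 1; 0 0 0 0 0 0 1; 0 0 0 0 0 0 1"

```text
t: 8.6
position: [0.5136, 0.1589, 0.0191]
eef_rot: [2.495, 0.375, -1.591]
force: [-0.3, 0.1, -0.7]
gripper_width: 0.085
grasp_force: 0.0
```

Run:
```python
from h import *
from kin import *
f=17.08
a=plan([.53,.163,.02],-65,f,'cup',.13)
b=plan([.45,.14,.30],-20,f,'cup',0,a)
c=plan([.53,.163,.032],20,f,'cup',.1,b)
q=[.23,1.23,.85,-.08,2.19,1.5]
for p,M in(a,b,c): q,e=ik(p,M,q); print(q.round(2),e)
```

```text
target [0.6262 0.1925 0.0669] d cm [11.26  3.37  4.78] w [-0.001 -0.001 -0.   ] n 4 row [2.81 0.84 1.2 ] [-0. -0. -0.]
target [0.4438 0.1381 0.2821] d cm [-18.24  -5.45  21.52] w [ 0.231 -0.751  0.   ] n 8 row [-2.28 -0.68  2.69] [ 0.029 -0.094  0.   ]
target [0.5035 0.1549 0.1081] d cm [  5.97   1.68 -17.4 ] w [ 0.205 -0.667  0.   ] n 6 row [ 1.    0.28 -2.9 ] [ 0.034 -0.111  0.   ]
[ 0.24  1.39  0.29 -0.11  2.6   1.45] 4.419770919657727e-10
[ 0.2   0.4   1.42 -0.03  1.67  1.47] 4.067281057618643e-10
[0.15 0.44 2.01 0.15 0.34 1.3 ] 6.661338147750939e-15
```

>>> jog_arm --series "1.5 0.45 0.7 0 0 0 1; 2.2 0.65 1 0 0 0 1; 2.2 0.65 1 0 0 0 1; 2.2 0.65 1 0 0 0 1; 0 0 2 0 0 0 1; 0 0 4 0 0 0 1; -2 -0.6 4 0.03 -0.09 0 1; -2 -0.6 4 0.03 -0.09 0 1; -2 -0.6 3.5 0.03 -0.1 0 1; -2.5 -0.7 3 0.03 -0.11 0 1; -3 -0.9 2 0.03 -0.11 0 1; -3 -0.9 1 0.03 -0.11 0 1"

```text
t: 9.8
position: [0.4494, 0.1399, 0.2914]
eef_rot: [2.938, 0.439, -0.742]
force: [0.4, -0.5, 0.7]
gripper_width: 0.0855
grasp_force: 0.0
```

Run:
```python
from h import *
f=17.08
c=plan([.53,.163,.032],20,f,'cup',.14); print(telemetry.get_state()['q'].round(2))
a=shot('side','pics/s2.png')[200:300,190:310]; t=shot('top','pics/t2.png')[175:245,190:280]
cv2.imwrite('pics/cup2.png',np.hstack([cv2.resize(a,None,fx=3.3,fy=3.3,interpolation=cv2.INTER_CUBIC)[:330],cv2.copyMakeBorder(cv2.resize(t,None,fx=4,fy=4,interpolation=cv2.INTER_CUBIC),0,50,0,0,cv2.BORDER_CONSTANT)]))
```

```text
target [0.4904 0.1508 0.1457] d cm [  4.1    1.1  -14.57] w [ 0.255 -0.805  0.002] n 7 row [ 0.59  0.16 -2.08] [ 0.036 -0.115  0.   ]
[ 0.21  0.48  1.31 -0.05  1.85  1.48]
```

View pics/cup2.png

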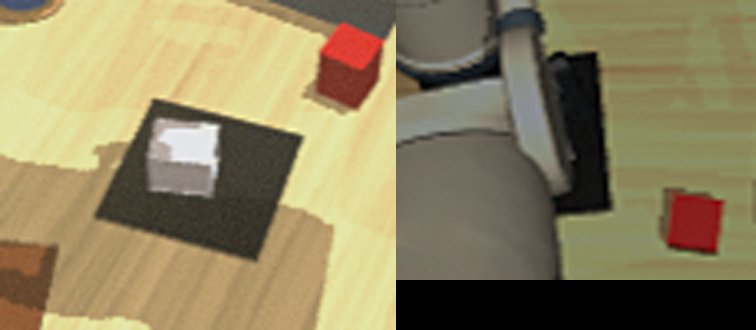

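Run:
```python
from h import *
uv=np.array([(155,120),(218,125),(217,158),(150,156)])/3.3+[190,200]
p=atz('side',uv,.049);print(p.round(4),p.mean(0).round(4))
for i in range(4):
    e=p[(i+1)%4]-p[i];print(np.linalg.norm(e).round(4),np.degrees(np.arctan2(e[1],e[0])).round(1))
lo=np.array([(149,187),(213,195)])/3.3+[190,200]; print(atz('side',lo,.003).round(4))
```

```text
[[0.5557 0.1524 0.049 ]
 [0.5022 0.1348 0.049 ]
 [0.4875 0.1699 0.049 ]
 [0.5413 0.1917 0.049 ]] [0.5217 0.1622 0.049 ]
0.0562 -161.8
0.0381 112.7
0.058 22.0
0.0419 -69.9
[[0.5448 0.1899 0.003 ]
 [0.4891 0.1747 0.003 ]]
```

The cup lies on its side at the centre of the mat (side crop (184,157)), with its long axis radial as intended. The measured centre is (0.522,0.162). Regrasping for the second quarter turn.

Run:
```python
from h import *
from kin import *
f=17.1
c=plan([.518,.1607,.032],20,f,'cup',.12)
d=plan([.518,.1607,.032],20,f,'cup',0,c)
q=[.2,.44,1.6,0,1,1.4]
for p,M in(c,d): q,e=ik(p,M,q); print(q.round(2),e)
```

```text
target [0.485  0.1505 0.1269] d cm [  4.02   1.16 -16.64] w [ 0.256 -0.808  0.003] n 7 row [ 0.57  0.17 -2.38] [ 0.037 -0.115  0.   ]
target [0.5242 0.1626 0.0141] d cm [  3.92   1.21 -11.28] w [0. 0. 0.] n 3 row [ 1.31  0.4  -3.76] [0. 0. 0.]
[0.15 0.39 2.04 0.14 0.38 1.3 ] 4.196754055385554e-11
[0.16 0.66 2.02 0.4  0.12 1.05] 0.0009212778974485528
```

Run:
```python
from h import *
from kin import *
f=17.1
c=plan([.518,.1607,.032],12,f,'cup',.12)
d=plan([.518,.1607,.032],12,f,'cup',0,c)
q=[.2,.44,1.6,0,1,1.4]
for p,M in(c,d): q,e=ik(p,M,q); print(q.round(2),e)
for z in (.12,.036): q,e=ik(*plan([.525,.162,z],-73,f,'cup'),[.23,1.23,.85,-.08,2.19,1.5]); print(q.round(2),e)
```

```text
target [0.4979 0.1545 0.1308] d cm [  5.31   1.56 -16.25] w [ 0.215 -0.674  0.002] n 6 row [ 0.88  0.26 -2.71] [ 0.036 -0.112  0.   ]
target [0.5218 0.1619 0.0134] d cm [  2.38   0.73 -11.74] w [0. 0. 0.] n 3 row [ 0.79  0.24 -3.91] [0. 0. 0.]
[0.17 0.41 1.89 0.05 0.63 1.41] 4.3614739656583136e-11
[0.18 0.66 1.91 0.07 0.36 1.38] 1.0076495193800383e-10
target [0.5076 0.1567 0.1144] d cm [  6.28   1.77 -17.88] w [-0.222  0.743 -0.003] n 6 row [ 1.05  0.3  -2.98] [-0.037  0.124 -0.001]
[ 0.23  1.18  0.83 -0.1   2.4   1.48] 1.942890293094024e-15
target [0.5076 0.1567 0.0304] d cm [  6.28   1.77 -26.28] w [-0.222  0.743 -0.003] n 7 row [ 0.9   0.25 -3.75] [-0.032  0.106 -0.   ]
[ 0.23  1.29  0.79 -0.09  2.33  1.49] 7.771561172376096e-15
```

>>> jog_arm --series "0.9 0.3 -2 0.036 -0.112 0 1; 0.9 0.3 -2.7 0.036 -0.112 0 1; 0.9 0.3 -2.7 0.036 -0.112 0 1; 0.9 0.3 -2.8 0.036 -0.112 0 1; 0.9 0.2 -3 0.036 -0.112 0 1; 0.8 0.2 -3 0.036 -0.112 0 1; 0 0 0 0 0 0 1; 0 0 0 0 0 0 1; 0 0 0 0 0 0 1"

```text
t: 10.8
position: [0.5031, 0.1563, 0.1342]
eef_rot: [-3.066, -0.46, -0.268]
force: [0.4, 0.3, 0.0]
gripper_width: 0.0856
grasp_force: 0.0
```

Run:
```python
from h import *
d=plan([.518,.1607,.032],12,17.1,'cup',0)
```

```text
target [0.5218 0.1619 0.0134] d cm [  1.87   0.55 -12.08] w [ 0.007 -0.034  0.   ] n 4 row [ 0.47  0.14 -3.02] [ 0.002 -0.008  0.   ]
```

>>> jog_arm --series "0.5 0.15 -3 0 -0.017 0 1; 0.5 0.15 -3 0 -0.017 0 1; 0.5 0.15 -3 0 0 0 1; 0.4 0.1 -2 0 0 0 1; 0 0 -0.8 0 0 0 1; 0 0 0 0 0 0 1; 0 0 0 0 0 0 1"

```text
t: 11.5
position: [0.5218, 0.1618, 0.016]
eef_rot: [-3.066, -0.462, -0.324]
force: [0.7, 0.2, 0.7]
gripper_width: 0.0855
grasp_force: 0.0
```

Run:
```python
from h import *
d=plan([.518,.1607,.032],12,17.1,'cup',0)
```

```text
target [0.5218 0.1619 0.0134] d cm [-0.01  0.   -0.26] w [0.006 0.002 0.   ] n 1 row [-0.01  0.   -0.26] [0.006 0.002 0.   ]
```

>>> jog_arm --series "0 0 0 0 0 0 -1; 0 0 0 0 0 0 -1; 0 0 0 0 0 0 -1; 0 0 0 0 0 0 -1; 0 0 0 0 0 0 -1; 0 0 0 0 0 0 -1; 0 0 0 0 0 0 -1; 0 0 1 0 0 0 -1; 0 0 2.5 0 0 0 -1; 0 0 3.5 0 0 0 -1; 0 0 3 0 0 0 -1"

```text
t: 12.6
position: [0.521, 0.1615, 0.1169]
eef_rot: [-3.066, -0.461, -0.323]
force: [-0.0, 0.8, 0.0]
gripper_width: 0.0455
grasp_force: 41.6
```

Run:
```python
from h import *
d=plan([.525,.162,.12],-73,17.1,'cup',0)
```

```text
target [0.5076 0.1567 0.1144] d cm [-1.33 -0.49 -0.25] w [-0.43   1.419 -0.005] n 11 row [-0.12 -0.04 -0.02] [-0.039  0.129 -0.   ]
```

>>> jog_arm --series "-0.1 0 0.5 -0.03 0.1 0 -1; -0.1 0 0.5 -0.03 0.1 0 -1; -0.1 0 0.5 -0.03 0.1 0 -1; -0.1 0 0 -0.03 0.1 0 -1; -0.1 0 0 -0.03 0.1 0 -1; -0.1 0 0 -0.03 0.1 0 -1; -0.1 -0.1 0 -0.03 0.1 0 -1; -0.1 -0.1 0 -0.03 0.1 0 -1; -0.1 -0.1 0 -0.03 0.1 0 -1; -0.1 -0.1 0 -0.03 0.1 0 -1; -0.1 0 0 -0.03 0.1 0 -1; -0.1 0 0 -0.03 0.1 0 -1"

```text
t: 13.8
position: [0.5095, 0.1577, 0.131]
eef_rot: [2.571, 0.391, -1.486]
force: [0.0, 1.1, -0.5]
gripper_width: 0.0455
grasp_force: 41.7
```

Run:
```python
from h import *
d=plan([.525,.162,.12],-73,17.1,'cup',0); print(telemetry.get_state()['q'].round(2))
```

```text
target [0.5076 0.1567 0.1144] d cm [-0.19 -0.11 -1.65] w [-0.07   0.216 -0.001] n 2 row [-0.1  -0.05 -0.83] [-0.035  0.108 -0.   ]
[ 0.23  1.04  0.94 -0.08  2.21  1.49]
```

>>> jog_arm --series "-0.1 0 0 -0.03 0.1 0 -1; -0.1 -0.1 0 -0.03 0.1 0 -1; 0 0 -2 0 0 0 -1; 0 0 -2.5 0 0 0 -1; 0 0 -2 0 0 0 -1; 0 0 0 0 0 0 -1; 0 0 0 0 0 0 -1"

```text
t: 14.5
position: [0.5074, 0.1567, 0.0654]
eef_rot: [2.39, 0.365, -1.729]
force: [0.4, 0.7, -0.6]
gripper_width: 0.0453
grasp_force: 41.7
```

Run:
```python
from h import *
d=plan([.525,.162,.036],-73,17.1,'cup',0)
a=shot('side','pics/s3.png')[180:300,150:310]
cv2.imwrite('pics/cup3.png',cv2.resize(a,(640,480),interpolation=cv2.INTER_CUBIC))
```

```text
target [0.5076 0.1567 0.0304] d cm [ 0.03 -0.   -3.5 ] w [-0.012  0.02  -0.   ] n 1 row [ 0.03 -0.   -3.5 ] [-0.012  0.02  -0.   ]
```

View pics/cup3.png

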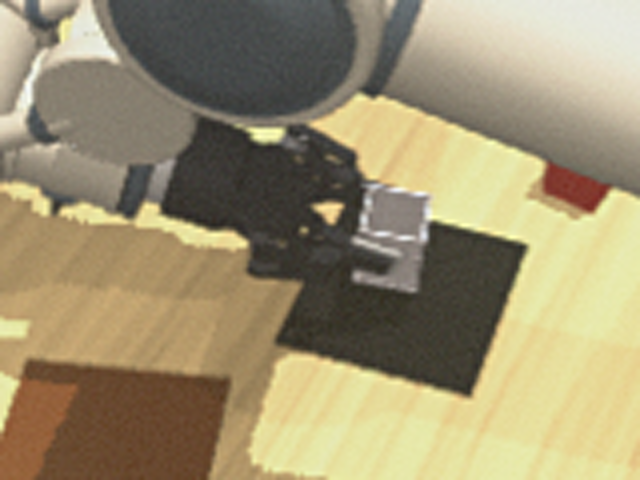

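The cup is upright with its mouth up (open top at (395,212) in the crop), held just above the mat. Lowering to contact.

>>> jog_arm --series "0 0 -1.5 0 0.02 0 -1; 0 0 -1 0 0.02 0 -1; 0 0 -0.4 0 0.02 0 -1; 0 0 0 0 0 0 -1; 0 0 0 0 0 0 -1"

```text
t: 15.05
position: [0.5074, 0.1567, 0.0362]
eef_rot: [2.341, 0.373, -1.804]
force: [0.4, 0.7, -1.6]
gripper_width: 0.0454
grasp_force: 41.8
```

>>> jog_arm --series "0 0 -0.3 0 0 0 -1; 0 0 0 0 0 0 -1; 0 0 0 0 0 0 -1"

```text
t: 15.35
position: [0.5077, 0.1568, 0.0349]
eef_rot: [2.341, 0.372, -1.804]
force: [5.2, 1.7, 13.4]
gripper_width: 0.0452
grasp_force: 42.9
```

>>> jog_arm --series "0 0 -0.2 0 0 0 -1; 0 0 0 0 0 0 -1; 0 0 0 0 0 0 -1"

```text
t: 15.65
position: [0.5079, 0.157, 0.0341]
eef_rot: [2.341, 0.372, -1.804]
force: [8.0, 5.3, 23.1]
gripper_width: 0.0454
grasp_force: 43.7
```

>>> jog_arm --series "0 0 0.2 0 0 0 -1; 0 0 0.1 0 0 0 -1; 0 0 0 0 0 0 0.2; 0 0 0 0 0 0 0.4; 0 0 0 0 0 0 0.7; 0 0 0 0 0 0 1; 0 0 0 0 0 0 1; 0 0 0 0 0 0 1; 0 0 0 0 0 0 1"

```text
t: 16.55
position: [0.5072, 0.1566, 0.034]
eef_rot: [2.341, 0.373, -1.804]
force: [-0.4, 0.0, 0.2]
gripper_width: 0.085
grasp_force: 0.0
```

Run:
```python
from h import *
M=Rm(telemetry.get_state()['eef_rot']); print((-M[:,2]*9).round(2), telemetry.get_state()['q'].round(2))
```

```text
[8.33 2.5  2.32] [ 0.23  1.31  0.78 -0.09  2.36  1.47]
```

>>> jog_arm --series "1.2 0.36 0.33 0 0 0 1; 2 0.6 0.55 0 0 0 1; 2.1 0.63 0.6 0 0 0 1; 2.1 0.63 0.6 0 0 0 1; 0 0 2 0 0 0 1; 0 0 4 0 0 0 1; -2 -0.6 4 0.03 -0.1 0 1; -2 -0.6 4 0.03 -0.1 0 1; -2 -0.6 3.5 0.03 -0.1 0 1; -2 -0.7 3 0.03 -0.11 0 1; -2 -0.9 2.5 0.03 -0.11 0 1; -2 -1 2.5 0.03 -0.11 0 1"

```text
t: 17.75
position: [0.4621, 0.1351, 0.3073]
eef_rot: [2.851, 0.448, -0.978]
force: [0.5, -0.6, 1.0]
gripper_width: 0.0854
grasp_force: 0.0
```

Run:
```python
from h import *
from kin import *
f=-4.3; r=np.radians(f); g=np.array([.506,-.2,0])-.07*np.array([np.cos(r),np.sin(r),0])+[0,0,.136]; print(g)
a=plan([.42,.0,.36],-5,10,'cup')
b=plan(g,25,f,'bar',.12,a)
c=plan(g,25,f,'bar',0,b)
q=[0,.4,1.5,0,1,1]
for p,M in(a,b,c): q,e=ik(p,M,q); print(q.round(2),e)
a=shot('side','pics/s4.png')[190:300,170:330]
cv2.imwrite('pics/cup4.png',cv2.resize(a,None,fx=4,fy=4,interpolation=cv2.INTER_CUBIC))
```

```text
[ 0.43619704 -0.19475149  0.136     ]
target [ 4.184e-01 -3.000e-04  3.411e-01] d cm [ -4.38 -13.54   3.38] w [ 0.132 -0.558 -0.133] n 5 row [-0.88 -2.71  0.68] [ 0.026 -0.112 -0.027]
target [ 0.3936 -0.1916  0.2275] d cm [ -2.47 -19.13 -11.35] w [-0.247 -0.411  1.317] n 11 row [-0.22 -1.74 -1.03] [-0.022 -0.037  0.12 ]
target [ 0.4442 -0.1954  0.1188] d cm [  5.06  -0.38 -10.88] w [0. 0. 0.] n 3 row [ 1.69 -0.13 -3.63] [0. 0. 0.]
[-0.12  0.14  1.58 -0.03  1.51  1.28] 5.037814609920588e-10
[-0.82  0.1   2.09  0.47  0.68 -1.07] 5.551115123125783e-15
[-0.72  0.4   2.14  0.83  0.35 -1.39] 1.1315948178491908e-12
```

View pics/cup4.png

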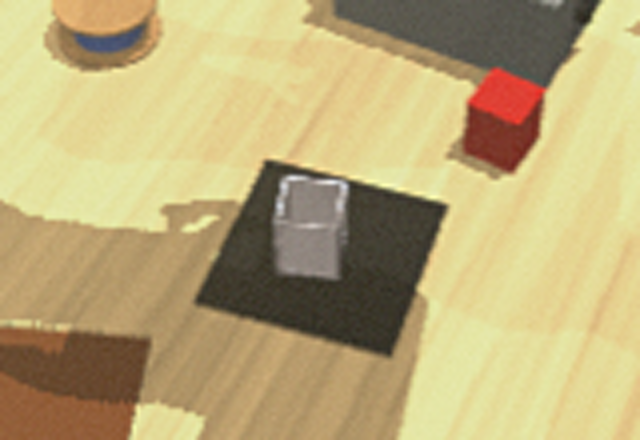

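The cup stands mouth-up on the black mat (≈(312,230) in the crop), free of the gripper. Next comes the lid.

>>> jog_arm --series "-0.9 -2.7 0.7 0.026 -0.112 -0.027 1; -0.9 -2.7 0.7 0.026 -0.112 -0.027 1; -0.9 -2.7 0.7 0.026 -0.112 -0.027 1; -0.9 -2.7 0.7 0.026 -0.112 -0.027 1; -0.9 -2.7 0.7 0.026 -0.112 -0.027 1; 0 -1.7 0 -0.02 -0.03 0.12 1; 0 -1.7 0 -0.02 -0.03 0.12 1; 0 -1.7 0 -0.02 -0.03 0.12 1; 0 -1.7 0 -0.02 -0.03 0.12 1; 0 -1.7 0 -0.02 -0.03 0.12 0.3; 0 -1.7 0 -0.02 -0.03 0.12 0.3"

```text
t: 18.9
position: [0.4176, -0.1016, 0.3406]
eef_rot: [2.675, 1.278, 0.125]
force: [-0.3, 0.4, -0.9]
gripper_width: 0.0586
grasp_force: 0.0
```

Run:
```python
from h import *
from kin import *
g=[.4362,-.1945,.136]
b=plan(g,15,-4.3,'bar',.1)
c=plan(g,15,-4.3,'bar',0,b); print(telemetry.get_state()['q'].round(2))
```

```text
target [ 0.4153 -0.1929  0.2142] d cm [ -0.23  -9.13 -12.64] w [-0.026 -0.064  0.604] n 5 row [-0.05 -1.83 -2.53] [-0.005 -0.013  0.121]
target [ 0.4411 -0.1949  0.1176] d cm [ 2.58 -0.19 -9.66] w [0. 0. 0.] n 3 row [ 0.86 -0.06 -3.22] [0. 0. 0.]
[-0.33  0.02  1.73 -0.07  1.21  0.37]
```

>>> jog_arm --series "0 -1.8 -1.5 -0.005 -0.013 0.12 0.3; 0 -1.8 -2 -0.005 -0.013 0.12 0.3; 0 -1.8 -2 -0.005 -0.013 0.12 0.3; 0 -1.8 -2.5 -0.005 -0.013 0.12 0.3; 0 -1.9 -2.5 -0.006 -0.013 0.12 0.3; 0 0 -2 0 0 0 0.1; 0 0 0 0 0 0 0.1; 0 0 0 0 0 0 0.1"

```text
t: 19.7
position: [0.4185, -0.1889, 0.2199]
eef_rot: [2.185, 1.969, 0.258]
force: [-0.1, 0.4, 0.2]
gripper_width: 0.0467
grasp_force: 0.0
```

Run:
```python
from h import *
from kin import *
g=[.4362,-.1945,.136]
c=plan(g,15,-4.3,'bar',0); print(telemetry.get_state()['q'].round(2))
# re-measure handle and lid edges with the fresh pictures
a=shot('side','pics/s5.png')[130:210,245:345]; t=shot('top','pics/t5.png')[170:245,280:360]
cv2.imwrite('pics/h5.png',np.hstack([cv2.resize(a,(400,320),interpolation=cv2.INTER_CUBIC),cv2.resize(t[:64],(400,320),interpolation=cv2.INTER_CUBIC)]))
```

```text
target [ 0.4411 -0.1949  0.1176] d cm [  2.26  -0.6  -10.22] w [-0.003 -0.004  0.029] n 3 row [ 0.75 -0.2  -3.41] [-0.001 -0.001  0.01 ]
[-0.65  0.18  1.93  0.19  0.82 -0.66]
```

View pics/h5.png

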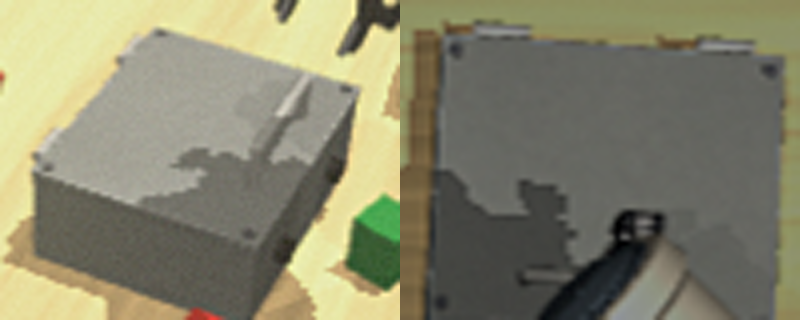

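The lid is clear, the enclosure hasn't moved, and the fingers straddle the line of the bar. Descending on it.

>>> jog_arm --series "0.6 -0.2 -2 0 0 0.015 0.1; 0.7 -0.2 -3 0 0 0.014 0.1; 0.6 -0.1 -3 0 0 0 0.1; 0.3 -0.1 -1.6 0 0 0 0.1; 0 0 -0.3 0 0 0 0.1; 0 0 0 0 0 0 0.1; 0 0 0 0 0 0 0.1"

```text
t: 20.5
position: [0.4415, -0.1955, 0.1217]
eef_rot: [2.155, 2.002, 0.263]
force: [-0.5, 0.2, -0.4]
gripper_width: 0.047
grasp_force: 0.0
```

Run:
```python
from h import *
c=plan([.4362,-.1945,.136],15,-4.3,'bar',0); print(telemetry.get_state()['q'].round(2))
```

```text
target [ 0.4411 -0.1949  0.1176] d cm [-0.04  0.07 -0.41] w [-0.002 -0.002 -0.001] n 1 row [-0.04  0.07 -0.41] [-0.002 -0.002 -0.001]
[-0.64  0.39  2.01  0.27  0.54 -0.79]
```

>>> jog_arm --series "0 0.1 -0.3 0 0 0 0; 0 0 0 0 0 0 -0.3; 0 0 0 0 0 0 -0.6; 0 0 0 0 0 0 -1; 0 0 0 0 0 0 -1; 0 0 0 0 0 0 -1; 0 0 0 0 0 0 -1; 0 0 0 0 0 0 -1; 0 0 0 0 0 0 -1" --grip_force 70

```text
t: 21.4
position: [0.4412, -0.1945, 0.1178]
eef_rot: [2.156, 2.002, 0.263]
force: [-1.1, 2.3, 8.2]
gripper_width: 0.0079
grasp_force: 68.3
```

```bash
cat > arc.py <<'E'
from h import *; from kin import *
H=np.array([.6077,-.2076,.09]); f=np.radians(-4.3); Y=np.array([-np.sin(f),np.cos(f),0])
def arc(a0,a1,n,p0):
    q=telemetry.get_state()['q']; done=np.zeros(3); M0=Rm(telemetry.get_state()['eef_rot'])
    for i in range(1,n+1):
        r=R.from_rotvec(Y*(a1-a0)*i/n); p=H+r.apply(p0-H); d=(p-p0)*100; s=((d-done)*20).round()/20; done=done+s
        q,e=ik(p,r.as_matrix()@M0,q); print(s.round(2),(Y*(a1-a0)/n).round(4),q.round(2),round(float(e),4))
    print('end',p.round(4))
E
python3 -c "
from arc import *
arc(0,1.047,18,telemetry.get_state()['position'])"
```

```text
[ 0.2  -0.    0.95] [0.0044 0.058  0.    ] [-0.61  0.39  1.96  0.18  0.63 -0.67] 0.0
[ 0.25 -0.05  0.95] [0.0044 0.058  0.    ] [-0.58  0.39  1.9   0.11  0.74 -0.58] 0.0
[ 0.3  -0.    0.95] [0.0044 0.058  0.    ] [-0.56  0.39  1.84  0.06  0.84 -0.52] 0.0
[ 0.35 -0.05  0.95] [0.0044 0.058  0.    ] [-0.54  0.4   1.78  0.02  0.94 -0.47] 0.0
[ 0.4  -0.    0.85] [0.0044 0.058  0.    ] [-0.52  0.41  1.71 -0.01  1.04 -0.44] 0.0
[ 0.45 -0.05  0.9 ] [0.0044 0.058  0.    ] [-0.5   0.43  1.65 -0.04  1.14 -0.41] 0.0
[ 0.5  -0.05  0.85] [0.0044 0.058  0.    ] [-0.48  0.45  1.59 -0.06  1.24 -0.38] 0.0
[ 0.55 -0.05  0.8 ] [0.0044 0.058  0.    ] [-0.46  0.48  1.53 -0.08  1.33 -0.36] 0.0
[ 0.6  -0.    0.75] [0.0044 0.058  0.    ] [-0.45  0.51  1.46 -0.09  1.42 -0.35] 0.0
[ 0.65 -0.05  0.75] [0.0044 0.058  0.    ] [-0.43  0.54  1.4  -0.11  1.51 -0.33] 0.0
[ 0.7  -0.05  0.7 ] [0.0044 0.058  0.    ] [-0.42  0.57  1.33 -0.12  1.6  -0.32] 0.0
[ 0.75 -0.1   0.7 ] [0.0044 0.058  0.    ] [-0.41  0.6   1.27 -0.14  1.69 -0.32] 0.0
[ 0.75 -0.05  0.6 ] [0.0044 0.058  0.    ] [-0.39  0.64  1.2  -0.15  1.78 -0.31] 0.0
[ 0.8  -0.05  0.55] [0.0044 0.058  0.    ] [-0.38  0.68  1.13 -0.17  1.86 -0.31] 0.0
[ 0.8  -0.05  0.55] [0.0044 0.058  0.    ] [-0.37  0.72  1.06 -0.18  1.95 -0.31] 0.0
[ 0.9  -0.05  0.45] [0.0044 0.058  0.    ] [-0.36  0.76  0.99 -0.2   2.03 -0.32] 0.0
[ 0.85 -0.1   0.45] [0.0044 0.058  0.    ] [-0.36  0.8   0.92 -0.21  2.12 -0.32] 0.0
[ 0.95 -0.05  0.35] [0.0044 0.058  0.    ] [-0.35  0.85  0.85 -0.23  2.2  -0.33] 0.0
end [ 0.5485 -0.2026  0.2485]
```

>>> jog_arm --series "0.2 0 0.95 0.0044 0.058 0 -1; 0.25 -0.05 0.95 0.0044 0.058 0 -1; 0.3 0 0.95 0.0044 0.058 0 -1; 0 0 0 0 0 0 -1; 0 0 0 0 0 0 -1"

```text
t: 21.9
position: [0.4483, -0.1949, 0.146]
eef_rot: [2.258, 2.097, 0.089]
force: [-2.7, -3.6, -1.3]
gripper_width: 0.0073
grasp_force: 71.1
```

```bash
python3 -c "
from arc import *
s=telemetry.get_state();print(s['force'].round(1),s['torque'].round(2),s['gripper_width'])
p=np.array([0.4412,-0.1945,0.1178]);M0=Rm([2.156,2.002,.263]);r=R.from_rotvec(Y*.1745)
print('err cm',(100*(H+r.apply(p-H)-s['position'])).round(2), R.from_matrix(Rm(s['eef_rot'])@M0.T).as_rotvec().round(3))"
```

```text
[-2.7 -3.6 -1.3] [-0.45  0.39  0.04] 0.007330360171341074
err cm [ 0.02 -0.01  0.04] [0.013 0.176 0.001]
```

>>> jog_arm --series "0.35 -0.05 0.95 0.0044 0.058 0 -1; 0.4 0 0.85 0.0044 0.058 0 -1; 0.45 -0.05 0.9 0.0044 0.058 0 -1; 0.5 -0.05 0.85 0.0044 0.058 0 -1; 0 0 0 0 0 0 -1; 0 0 0 0 0 0 -1"

```text
t: 22.5
position: [0.4652, -0.1962, 0.1811]
eef_rot: [-2.217, -2.058, 0.151]
force: [-1.1, -0.2, -1.8]
gripper_width: 0.0073
grasp_force: 72.2
```

```bash
cat > lid.py <<'E'
from arc import *
X=np.array([np.cos(f),np.sin(f),0])
def fit(n,fn):
    im=shot(n,fn); g=cv2.GaussianBlur(cv2.cvtColor(im,cv2.COLOR_BGR2GRAY).astype(np.float32),(0,0),.8)
    gx,gy=cv2.Sobel(g,5,1,0),cv2.Sobel(g,5,0,1); best=[]
    for a in np.radians(np.arange(0,80,.5)):
        sc=0
        r=R.from_rotvec(Y*a); L=lambda x,y,z:H+r.apply(-x*X+y*Y+[0,0,z])
        t=np.linspace(0,1,60)
        for A,B in((L(.04,.122,.006),L(.204,.122,.006)),(L(.204,.122,.006),L(.204,.03,.006)),(L(.204,-.05,.006),L(.204,-.122,.006))):
            uv=proj(n,A+(B-A)*t[:,None]).astype(np.float32); d=uv[-1]-uv[0]; nn=np.array([-d[1],d[0]])/np.linalg.norm(d)
            gr=[cv2.remap(q,uv[:,:1],uv[:,1:],cv2.INTER_LINEAR).ravel() for q in(gx,gy)]
            sc+=abs((gr[0]*nn[0]+gr[1]*nn[1]).mean())
        best.append((sc,np.degrees(a)))
    best.sort(reverse=True); return [(round(float(s)),round(float(a),1)) for s,a in best[:6]]
E
python3 -c "
from lid import *
s=telemetry.get_state();print(s['force'].round(1),s['torque'].round(2),s['gripper_width'],s['grasp_force'])
p=np.array([0.4412,-0.1945,0.1178]);M0=Rm([2.156,2.002,.263]);r=R.from_rotvec(Y*7*1.047/18)
print('err cm',(100*(H+r.apply(p-H)-s['position'])).round(2), np.degrees(R.from_matrix(Rm(s['eef_rot'])@M0.T).as_rotvec()).round(1))
print('shut', [fit.__name__]); print(fit('side','pics/s6.png'),fit('top','pics/t6.png'))
"
```

```text
[-1.1 -0.2 -1.8] [0.08 0.01 0.08] 0.0072531806525199674 72.22282290458679
err cm [ 0.06 -0.02  0.06] [ 1.8 23.4  0. ]
shut ['fit']
[(427, 35.5), (424, 36.0), (377, 36.5), (372, 35.0), (372, 22.0), (362, 21.5)] [(160, 78.0), (153, 77.5), (147, 78.5), (123, 52.5), (122, 33.0), (121, 53.0)]
```

>>> jog_arm --series "0.55 -0.05 0.8 0.0044 0.058 0 -1; 0.6 0 0.75 0.0044 0.058 0 -1; 0.65 -0.05 0.75 0.0044 0.058 0 -1; 0.7 -0.05 0.7 0.0044 0.058 0 -1; 0.75 -0.1 0.7 0.0044 0.058 0 -1; 0.75 -0.05 0.6 0.0044 0.058 0 -1; 0.8 -0.05 0.55 0.0044 0.058 0 -1; 0.8 -0.05 0.55 0.0044 0.058 0 -1; 0 0 0 0 0 0 -1; 0 0 0 0 0 0 -1"

```text
t: 23.6
position: [0.5211, -0.2001, 0.2356]
eef_rot: [-1.928, -1.788, 0.565]
force: [-4.3, 3.5, 5.3]
gripper_width: 0.0072
grasp_force: 73.5
```

```bash
python3 -c "
from lid import *
s=telemetry.get_state();print(s['force'].round(1),s['torque'].round(2),s['gripper_width'],s['grasp_force'])
p=np.array([0.4412,-0.1945,0.1178]);M0=Rm([2.156,2.002,.263]);r=R.from_rotvec(Y*15*1.047/18)
print('err cm',(100*(H+r.apply(p-H)-s['position'])).round(2), np.degrees(R.from_matrix(Rm(s['eef_rot'])@M0.T).as_rotvec()).round(1))
print(fit('side','pics/s7.png'))
"
```

```text
[-4.3  3.5  5.3] [ 0.52  0.85 -0.33] 0.007249569197565166 73.50668907165527
err cm [ 0.08 -0.05  0.02] [ 3.9 50.   0. ]
[(389, 48.0), (366, 47.5), (352, 48.5), (343, 59.0), (339, 58.5), (322, 59.5)]
```

>>> jog_arm --series "0.95 -0.1 0.45 0.0044 0.058 0 -1; 0.9 -0.1 0.45 0.0044 0.058 0 -1; 0.95 -0.05 0.35 0.0044 0.058 0 -1; 0 0 0 0 0 0 -1; 0 0 0 0 0 0 -1; 0 0 0 0 0 0 -1"

```text
t: 24.25
position: [0.549, -0.2021, 0.2489]
eef_rot: [-1.811, -1.679, 0.696]
force: [-4.2, 9.7, 12.0]
gripper_width: 0.0077
grasp_force: 74.5
```

```bash
python3 -c "
from lid import *
s=telemetry.get_state();print(s['force'].round(1),s['torque'].round(2),s['gripper_width'],s['grasp_force'],s['t'])
p=np.array([0.4412,-0.1945,0.1178]);M0=Rm([2.156,2.002,.263]);r=R.from_rotvec(Y*1.047)
M=Rm(s['eef_rot']); b=s['position']-.019*M[:,2]-H; b0=p-.019*M0[:,2]-H
an=lambda v:np.degrees(np.arctan2(v[2],-v@X)); print('bar angle',an(b0),an(b),an(b)-an(b0),np.linalg.norm([b@X,b[2]]),np.linalg.norm([b0@X,b0[2]]))
print('err cm',(100*(H+r.apply(p-H)-s['position'])).round(2), np.degrees(R.from_matrix(M@M0.T).as_rotvec()).round(1))
print(fit('side','pics/s8.png')); fit('top','pics/t8.png')
im=cv2.imread('pics/s8.png')
def quad(im,n,a,c):
    r=R.from_rotvec(Y*np.radians(a)); P=[H+r.apply(-x*X+y*Y+[0,0,z]) for x,y,z in((0,.122,.006),(.204,.122,.006),(.204,-.122,.006),(0,-.122,.006))]
    cv2.polylines(im,[np.int32((proj(n,P)*4*16).round())],True,c,1,cv2.LINE_AA,4)
o=cv2.resize(im,None,fx=4,fy=4,interpolation=cv2.INTER_CUBIC); t=cv2.resize(cv2.imread('pics/t8.png'),None,fx=4,fy=4,interpolation=cv2.INTER_CUBIC)
for i,n in((o,'side'),(t,'top')): quad(i,n,60,(0,255,0))
cv2.imwrite('pics/end.png',np.hstack([o[320:900,920:1360],t[640:1220,1080:1440]]))
"
```

```text
[-4.2  9.7 12. ] [ 1.05  1.46 -1.  ] 0.007744321864299907 74.4813323020935 24.25
bar angle 15.035511515993063 75.22875035896857 60.193238842975504 0.17810387611590814 0.17796671969820496
err cm [-0.06 -0.04 -0.03] [ 4.6 59.9  0. ]
[(654, 60.0), (630, 59.5), (571, 60.5), (561, 57.5), (520, 57.0), (477, 58.0)]
```

View pics/end.png

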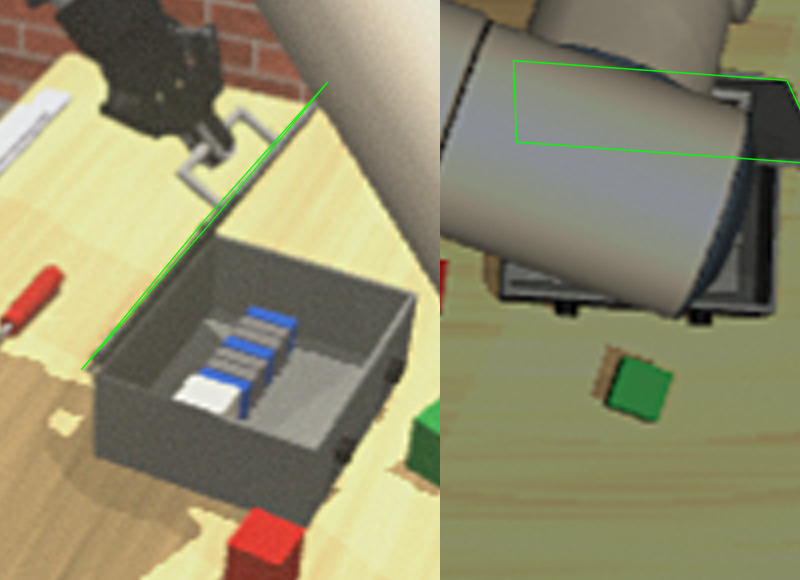

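The lid is open with the gripper on the bar handle (≈(212,150) in the crop). Its edge lies on the 60° outline drawn from calibration, and the edge fit and the arm pose both give 60.0–60.2°. Handing in.

```bash
python3 -c "
from plant import workorder
print(workorder.finish_job())"
```

```text
the job is handed in; nothing more can be done
None
```

The cup stands mouth-up and released on the black mat, the gripper is holding the lid open at about 60° by its handle, and the job was handed in at about 24 s.

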